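Throw the splitter's feed lever into the green notch

ROBOT

A 7-joint arm with a two-finger parallel gripper is mounted at the origin on the work surface. World frame = base frame: x ahead of the robot, y to its left, z up, the work surface at z = 0. Lengths are in m, angles in rad, forces in N, time in s.
With the tool pointing down it reaches from about 0.425 to 0.925 m from the base axis. Payload 6.8 kg.
Tool frame: the origin (TCP) lies at the very end of the fingers, on their centre line; the grasp point (between the pads) lies 19 mm behind it; z points along the fingers, y is the line along which they close (so a half turn about z gives the same grasp; the last joint's range is limited). The gripper opens to 85 mm and grips with 20 to 120 N. Pads are 22 mm wide; open, the fingers measure 114 mm over their backs; the gripper's body (76 mm by 85 mm) begins 54 mm behind the grasp point. The pads swing forward as they close: fully open they stand 13 mm farther back than shut.
Start: joints at [1.197, 0.477, 0.022, 1.555, -0.011, 1.109, -0.083], TCP at [0.177, -0.651, 0.231] pointing down, gripper open.
Joint ranges: [-2.96, 2.96], [-0.34, 2.1], [-1.41, 1.46], [0.24, 2.44], [-1.37, 4.51], [0.17, 1.92], [-2.96, 2.96]. Speed limits (rad/s): [2.39, 2.39, 3.14, 3.14, 3.14, 3.14, 3.14].

INTERFACE

Orientations are given as a rotation vector (axis times angle).
In Python, from bench import r gives the robot as it stands.
- The arm moves only by the tool play_rows, never from a script. Its argument "targets" is text: rows parted by semicolons, each of 5 numbers parted by spaces: the closure, from -1 (fully open) to 1 (shut), then the shift along the tool's x, y, z in m, then the turn about the tool's z in rad. In form: gripper dx dy dz spin; .... A call has 1 to 8 rows; each row is the pose to reach, as a shift and turn from the pose commanded when the call began, along the tool's axes at that moment; what a row does not reach only later rows make up. A row lasts 1/12 s, in which the tool goes at most 41.7 mm and 7.16 degrees, less where a joint would pass 70% of its speed; a pose out of reach is approached as far as the arm can. A call with a gripper value outside its range is refused whole. The fingers move at their own pace and stop on an object; "squeeze" is the grip in N (left out, the last holds). Time passes only in rows, so rows that repeat a pose let the fingers close. It gives the time, the measured TCP pose, the force, the opening and the grip force at its end, in the units of the state.
- r.get_obs(): the state, without advancing time (a new reading comes with each control period).
- r.grab_frame(name): name is "scene" or "top"; returns the picture (420x560x3 uint8, red, green, blue); there is no depth.
- r.camera_info(name): a dict with "fov_y" (degrees; the focal length in pixels is half the picture's height over the tangent of half this angle, whatever the lens; pixels are square), "cx", "cy" (the principal point, pixels), "k1" (the pictures are not rectified: a ray, as slopes to the right and down, at radius r is drawn at 1 + k1 r^2 times it, then the intrinsics apply), "position" and "rotation" of the camera in the world. Camera axes: x right, y down, z forward; pixel columns grow to the right and rows downward; lengths in m; the calibration is good to about 2 mm. A picture is of the moment at which its call begins. camera_info takes no time and is no camera call.
- r.hand_in(): hands the job in; it is judged then, once.
The state is a dict: "clock": time; "joints": joint angles; "qvel": joint speeds; "tau": joint torques, N m; "tcp_pos": TCP position; "orientation": TCP orientation; "contact_force": force on the tool from outside, world axes, zero at the start; "moment": the same for the moment, N m; "grip_width": finger opening in m; "gripper_force": force on a finger pad.
Only numpy, scipy, OpenCV 4.12 (cv2) and the standard library are available. Lean on these libraries where they do the work, as an engineer would, in place of code of your own. Each camera call takes 0.05 s, during which the arm holds its last target. There are 200 camera calls.

TASK

The blue leather splitter on the bench has to run at the feed marked green. Lift its black-gripped lever out of its notch, swing it round to the green disc and let it drop fully into the notch there, then let go; leave the red-gripped lever of the grey clamp stand alone.

Things in the scene. Friction and masses are not known exactly. Their poses are not given: they have to be found in the camera images.
- feed_lever: Steel lever (arm 12 mm wide, 10 mm thick) on the blue splitter, level, on an upright pin: it lifts straight up 35 mm at most and turns about the pin; 3.5 N of weight drops it. Origin on the pin axis, mid-arm, 111 mm above the bench when down; x runs to the pointer, z up. At x = 105 mm stands the black grip: round post 26 mm across, 5 to 61 mm above the origin; pinch it from above.
- feed_pointer (a point): Tip of the lever's thin steel pointer, 150 mm from the pin axis, mid-arm height. Four notches 0.45 rad apart between radial steel teeth (75 to 90 mm from the pin, tops 117 mm above the bench). The arm must rise 12 mm to clear them; 20 mm is good. Down in a notch it has about 9 mm of play each way at the grip. It starts down in the white notch, the clockwise end.
- green_disc: Flat green disc, 26 mm across, on the blue gearbox's flat top (94 mm above the bench), marking the wanted notch. Origin at its centre, 150 mm from the pin: the pointer lies over it when the lever is mid-notch. It is any of the three notches anticlockwise (from above) of the white one; the others are yellow and red. Nothing near the grip is taller than the teeth; rolls behind the pin reach 115 mm.
- clamp_grip (a point): Centre of the top of the red grip (26 mm across, top 172 mm above the bench) of the similar lever on the grey clamp stand, which must be left as it is. That stand is beside the splitter, to its left or right.

How it is judged:
By the outcome, as a careful person would: the job done as asked, in the order asked, and still so for the second after the job is handed in, with the robot touching nothing.
It also fails if it takes over 34 s, if anything falls off the work surface, if the arm or the gripper's body presses on something with over 40 N, if the wrist force passes 120 N, or if a joint passes its speed limit or range.

## Working session

There is one attempt and no reset: what is moved stays moved. The work goes in short steps, Python scripts to look and compute and a tool call to move; the robot and the scene stay as the last step left them, time stands still between calls to the robot, and variables do not carry over. Pictures are saved under pics/ and viewed, at most 10 in all, crops included, and the job is handed in when it is done.

Besides the shell and the picture viewer there is one more tool, called after "Call:" as name(argument=value, ...), one argument or row to a line, values as JSON. play_rows: Moves the arm, as the interface text tells. Its arguments: {"type":"object","properties":{"targets":{"type":"string"},"squeeze":{"type":"number"}},"required":["targets"]}

```bash
mkdir -p pics; cat > h.py <<'E'
import numpy as np, cv2
from bench import r
from scipy.spatial.transform import Rotation as R
def cam(n):
    c=r.camera_info(n); f=210/np.tan(np.radians(c['fov_y'])/2)
    return c,f
def rot(c):
    a=np.array(c['rotation'],float); return a if a.shape==(3,3) else R.from_rotvec(a).as_matrix()
def at(n,u,v,z):
    c,f=cam(n); d=np.array([(u-c['cx'])/f,(v-c['cy'])/f]); s=d.copy()
    for _ in range(20): s=d/(1+c['k1']*(s@s))
    w=rot(c)@np.array([*s,1]); p=np.array(c['position']); return p+w*(z-p[2])/w[2]
def pix(n,P):
    c,f=cam(n); q=rot(c).T@(np.array(P)-np.array(c['position'])); s=q[:2]/q[2]
    s=s*(1+c['k1']*(s@s)); return s*f+[c['cx'],c['cy']]
def save(n,fn):
    im=r.grab_frame(n); cv2.imwrite('pics/'+fn,im[:,:,::-1]); return im
E
python3 - <<'E'
from h import *
for n in('scene','top'): save(n,n+'0.png'); print(r.camera_info(n))
o=r.get_obs();print(o)
E
```

```text
{'fov_y': 56.76467685427394, 'cx': 276.1155276523011, 'cy': 202.89734364099832, 'k1': -0.06771910458385709, 'position': array([ 1.07171412, -0.09697514,  0.97331873]), 'rotation': array([-1.94570213, -1.83422191,  0.51537698])}
{'fov_y': 49.13439801399579, 'cx': 275.4186543267535, 'cy': 218.11208554289016, 'k1': -0.00011194843184818882, 'position': array([ 0.45718372, -0.03932218,  1.12194037]), 'rotation': array([-2.19267363,  2.13201449, -0.11005677])}
{'clock': 0.1, 'joints': array([ 1.19688779,  0.47774582,  0.02236927,  1.55637259, -0.01147738,
        1.1092869 , -0.08309841]), 'qvel': array([-0.00059597, -0.00314147,  0.00070909, -0.00093408,  0.00050785,
       -0.00068449, -0.00155898]), 'tau': array([ 3.95666604e-03, -5.97760284e+01,  1.61340069e+00, -2.81953579e+01,
        1.27499897e-02,  5.03539690e-03,  5.17459705e-05]), 'tcp_pos': array([ 0.17713907, -0.65078063,  0.23039598]), 'orientation': array([-3.11225896e+00, -4.16097676e-01,  5.91634229e-04]), 'contact_force': array([-0.07991751, -0.43238499, -0.30750049]), 'moment': array([0.01153314, 0.00459981, 0.0175506 ]), 'gripper_force': 0.0, 'grip_width': 0.08524363320747082}
```

View pics/top0.png

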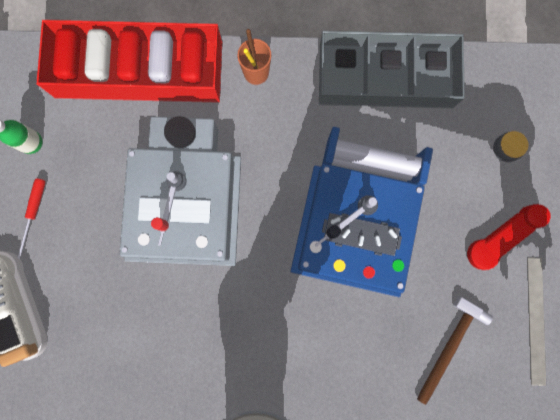

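View pics/scene0.png

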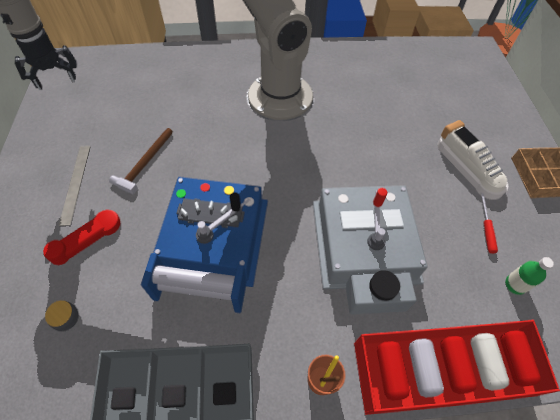

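The top view shows the discs white (316,247), yellow (339,266), red (369,272) and green (398,266), and the pin cap near (370,202). Green is the far notch. The clamp grip is near (159,225), well clear.

```bash
python3 - <<'E'
from h import *
from scipy.optimize import least_squares
im=cv2.imread('pics/top0.png'); 
cv2.imwrite('pics/c.png',cv2.resize(im[160:300,285:440],None,fx=4,fy=4,interpolation=cv2.INTER_CUBIC))
D=np.array([at('top',*p,.094)[:2] for p in[(316,247),(339.5,266),(369,272),(398.5,266)]])
f=lambda q:np.concatenate([(q[:2]+.15*np.c_[np.cos(q[2]+.45*np.arange(4)),np.sin(q[2]+.45*np.arange(4))]-D).ravel()])
s=least_squares(f,[.5,-.2,2.5]);print(D.round(4),s.x,abs(s.fun).max())
p=s.x[:2];
for k in range(4):
  a=s.x[2]+.45*k; print(k,a,p+.105*np.array([np.cos(a),np.sin(a)]), )
a=s.x[2];g=p+.105*np.array([np.cos(a),np.sin(a)])
print(pix('top',[*g,.172]),pix('scene',[*g,.172]),pix('top',[*p,.111]))
print(R.from_rotvec(r.get_obs()['orientation']).as_matrix().round(3))
E
```

```text
[[ 0.5065 -0.1234]
 [ 0.4657 -0.1764]
 [ 0.4543 -0.242 ]
 [ 0.4695 -0.3074]] [ 0.6031372  -0.23799825  2.27005235] 0.0011493063947606297
0 2.270052348943651 [ 0.53555411 -0.15763952]
1 2.720052348943651 [ 0.50732892 -0.19503578]
2 3.170052348943651 [ 0.49817972 -0.24098612]
3 3.620052348943651 [ 0.50992816 -0.28634155]
[335.91717696 231.71119289] [233.0838465 194.1182153] [369.13293749 204.51615335]
[[ 0.965  0.263 -0.001]
 [ 0.263 -0.965  0.002]
 [-0.    -0.002 -1.   ]]
```

View pics/c.png

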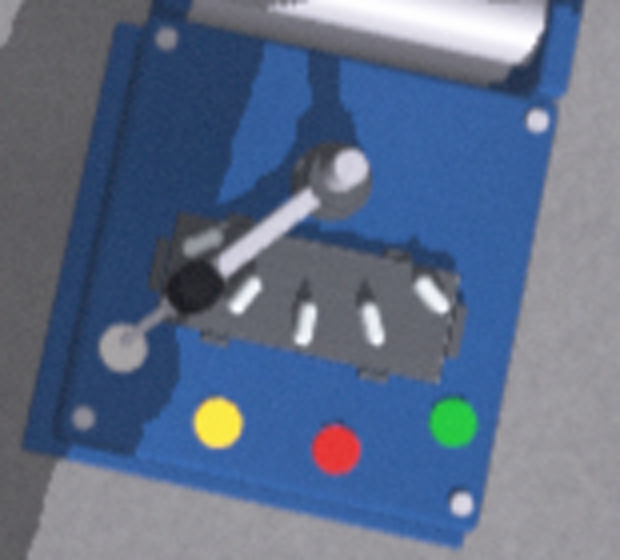

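The crop shows the lever in the white notch: grip top at full-image (334,232) against a predicted (336,232), so the geometry fits. The closing line will be tangential. Approach above the grip.

Call:
play_rows(
  targets="-1 0.24 -0.19 -0.03 0.6;-1 0.24 -0.19 -0.03 0.6;-1 0.24 -0.19 -0.03 0.6;-1 0.24 -0.19 -0.03 0.6;-1 0.24 -0.19 -0.03 0.6;-1 0.24 -0.19 -0.03 0.6;-1 0.24 -0.19 -0.03 0.6;-1 0.24 -0.19 -0.03 0.6",
  squeeze=50,
)

```text
clock: 0.77
tcp_pos: [0.3631, -0.3995, 0.2616]
orientation: [-3.098, 0.511, -0.002]
contact_force: [0.6, -0.3, 1.0]
grip_width: 0.0853
gripper_force: 0.0
```

```bash
cat >> h.py <<'E'
PIN=np.array([.6031,-.2380]); A0=2.270
def grip(a,z): return np.array([*(PIN+.105*np.array([np.cos(a),np.sin(a)])),z])
def go(P,yaw,yawonly=False):
    "shift & spin from measured pose to P with tool-y at world angle yaw"
    o=r.get_obs(); M=R.from_rotvec(o['orientation']).as_matrix()
    d=M.T@(np.array(P)-o['tcp_pos']); y=np.arctan2(M[1,1],M[0,1]); s=-(yaw-y)
    s=(s+np.pi)%(2*np.pi)-np.pi
    print('tcp',o['tcp_pos'].round(4),'t',round(o['clock'],2),'j',o['joints'].round(2),'w',o['grip_width'],'F',o['contact_force'].round(1),'| shift',d.round(4),'spin',round(s,3),'R',M[:,2].round(3))
E
python3 -c "
from h import *
go(grip(A0,.25),A0+np.pi/2)"
```

```text
tcp [ 0.3631 -0.3995  0.2616] t 0.77 j [ 0.71  0.23  0.01  1.84 -0.01  1.07 -1.17] w 0.08531288621612718 F [ 0.6 -0.3  1. ] | shift [ 0.0856 -0.2844  0.0124] spin 0.545 R [ 0.002  0.002 -1.   ]
```

Call:
play_rows(
  targets="-1 0.085 -0.284 0.012 0.545;-1 0.085 -0.284 0.012 0.545;-1 0.085 -0.284 0.012 0.545;-1 0.085 -0.284 0.012 0.545;-1 0.085 -0.284 0.012 0.545;-1 0.085 -0.284 0.012 0.545;-1 0.085 -0.284 0.012 0.545;-1 0.085 -0.284 0.012 0.545",
)

```text
clock: 1.43
tcp_pos: [0.5347, -0.1591, 0.2489]
orientation: [-2.845, 1.329, 0.001]
contact_force: [0.5, 0.5, 0.2]
grip_width: 0.0852
gripper_force: 0.0
```

```bash
python3 -c "
from h import *
go(grip(A0,.133),A0+np.pi/2)
im=save('scene','s1.png'); cv2.imwrite('pics/s1c.png',cv2.resize(im[110:270,140:320,::-1],None,fx=4,fy=3.7))"
```

```text
tcp [ 0.5347 -0.1591  0.2489] t 1.43 j [ 0.25  0.27 -0.09  1.81  0.03  1.06 -2.29] w 0.08521800078611648 F [0.5 0.5 0.2] | shift [-0.0004 -0.0014  0.1159] spin -0.002 R [ 0.     0.002 -1.   ]
```

View pics/s1c.png

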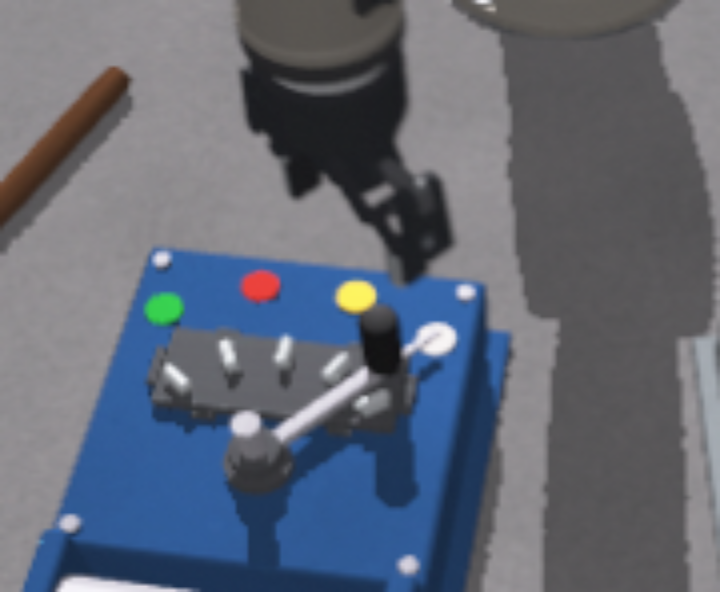

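The grip top is at scene (235,194) against a predicted (233,194), so it sits about 3 mm further to +y. I'll correct for that and descend.

Call:
play_rows(
  targets="-1 -0.003 -0.004 0.04 0;-1 -0.003 -0.004 0.075 0;-1 -0.003 -0.004 0.1 0;-1 -0.003 -0.004 0.116 0;-1 -0.003 -0.004 0.116 0;-1 -0.003 -0.004 0.116 0;0.2 -0.003 -0.004 0.116 0;1 -0.003 -0.004 0.116 0",
  squeeze=50,
)

```text
clock: 2.15
tcp_pos: [0.5347, -0.1601, 0.1349]
orientation: [-2.842, 1.337, -0.004]
contact_force: [1.3, -0.2, -0.4]
grip_width: 0.0638
gripper_force: 0.0
```

Call:
play_rows(
  targets="1 0 0 0 0;1 0 0 0 0;1 0 0 0 0;1 0 0 0 0;1 0 0 0 0;1 0 0 0 0",
)

```text
clock: 2.65
tcp_pos: [0.534, -0.1596, 0.1339]
orientation: [-2.843, 1.337, -0.001]
contact_force: [-0.8, 1.6, 5.6]
grip_width: 0.0248
gripper_force: 48.9
```

```bash
python3 -c "
from h import *
go(grip(A0,.157),A0+np.pi/2)"
```

```text
tcp [ 0.534  -0.1596  0.1339] t 2.65 j [ 0.25  0.4  -0.09  1.93  0.05  0.82 -2.31] w 0.024836918139904678 F [-0.8  1.6  5.6] | shift [-0.0005 -0.0024 -0.0231] spin -0.008 R [ 0.001 -0.    -1.   ]
```

Gripped (25 mm, 49 N). Lift 24 mm.

Call:
play_rows(
  targets="1 0 0 -0.008 0;1 0 0 -0.016 0;1 0 0 -0.024 0;1 0 0 -0.024 0;1 0 0 -0.024 0",
)

```text
clock: 3.07
tcp_pos: [0.534, -0.1599, 0.1578]
orientation: [-2.843, 1.337, -0.002]
contact_force: [3.1, -1.6, -3.0]
grip_width: 0.025
gripper_force: 49.4
```

```bash
python3 -c "
from h import *
o=r.get_obs(); M=R.from_rotvec(o['orientation']).as_matrix()
p=o['tcp_pos']; v=p[:2]-PIN; a=np.arctan2(v[1],v[0]); print(np.hypot(*v),a)
go(grip(a,.157),a+np.pi/2)
im=save('scene','s2.png'); cv2.imwrite('pics/s2c.png',cv2.resize(im[110:270,140:320,::-1],None,fx=4,fy=3.7))
A=3.620-a
for k in range(1,15):
  t=A*k/14; q=.105*(np.array([np.cos(a+t),np.sin(a+t),0])-np.array([np.cos(a),np.sin(a),0])); print(k,(M.T@q).round(4),round(-t,3))"
```

```text
0.10433247280719463 2.2951273080738677
tcp [ 0.534  -0.1599  0.1578] t 3.07 j [ 0.25  0.37 -0.09  1.91  0.04  0.86 -2.31] w 0.025028998167340825 F [ 3.1 -1.6 -3. ] | shift [-0.0007  0.      0.0008] spin -0.033 R [ 0.001 -0.    -1.   ]
1 [ 0.0008  0.0099 -0.    ] -0.095
2 [ 0.0025  0.0197 -0.    ] -0.189
3 [ 0.0052  0.0293 -0.    ] -0.284
4 [ 0.0087  0.0385 -0.    ] -0.379
5 [ 0.0131  0.0474 -0.    ] -0.473
6 [ 0.0183  0.0559 -0.    ] -0.568
7 [ 0.0243  0.0638 -0.    ] -0.662
8 [ 0.031   0.0711 -0.    ] -0.757
9 [ 0.0384  0.0778 -0.    ] -0.852
10 [ 0.0464  0.0837 -0.    ] -0.946
11 [ 0.0549  0.0888 -0.    ] -1.041
12 [0.0638 0.0932 0.    ] -1.136
13 [0.0731 0.0966 0.    ] -1.23
14 [0.0827 0.0992 0.    ] -1.325
```

View pics/s2c.png

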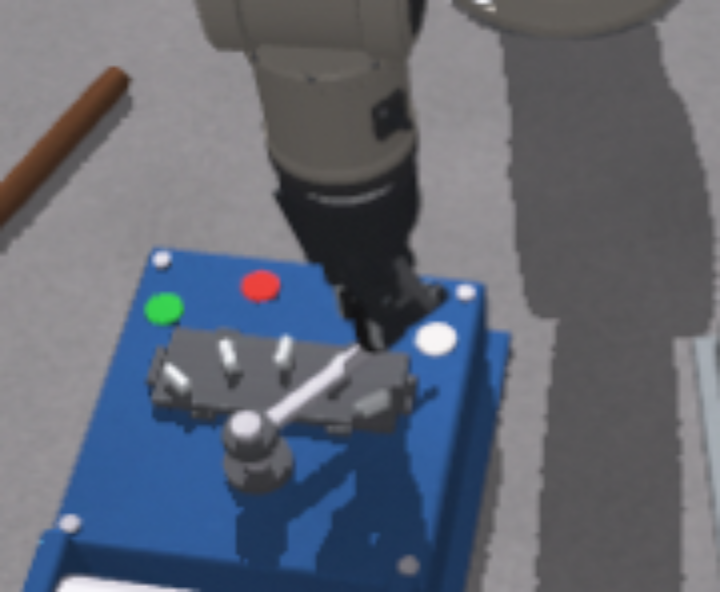

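The lever arm is raised: it now hides the tooth beside it, and its shadow has shifted. Swing the first part.

Call:
play_rows(
  targets="1 0.001 0.010 0 -0.095;1 0.0025 0.020 0 -0.19;1 0.005 0.029 0 -0.285;1 0.0085 0.0385 0 -0.38;1 0.013 0.0475 0 -0.475;1 0.018 0.056 0 -0.57;1 0.024 0.064 0 -0.66;1 0.024 0.064 0 -0.66",
)

```text
clock: 3.78
tcp_pos: [0.501, -0.2199, 0.1576]
orientation: [-3.123, 0.337, -0.006]
contact_force: [6.8, 2.4, -4.0]
grip_width: 0.0249
gripper_force: 49.6
```

```bash
cat > arc.py <<'E'
from h import *
o=r.get_obs(); M=R.from_rotvec(o['orientation']).as_matrix()
p=o['tcp_pos']; v=p[:2]-PIN; a=np.arctan2(v[1],v[0])%(2*np.pi); print(np.hypot(*v),a)
go(grip(3.62,.157),3.62+np.pi/2)
A=3.620-a
for k in range(1,8):
  t=A*k/7; print(k,(M.T@(grip(a+t,.157)-p)).round(4),round(-t,3))
E
python3 arc.py
```

```text
0.10365251770312782 2.9664025689779
tcp [ 0.501  -0.2199  0.1576] t 3.78 j [ 0.47  0.36 -0.2   1.93  0.09  0.86 -1.57] w 0.024870938544795263 F [ 6.8  2.4 -4. ] | shift [0.0228 0.063  0.0006] spin -0.693 R [ 0.004  0.    -1.   ]
1 [-0.0005  0.0098  0.0006] -0.093
2 [0.0013 0.0195 0.0006] -0.187
3 [0.0039 0.0289 0.0006] -0.28
4 [0.0074 0.038  0.0006] -0.373
5 [0.0118 0.0468 0.0006] -0.467
6 [0.0169 0.0552 0.0006] -0.56
7 [0.0228 0.063  0.0006] -0.654
```

Call:
play_rows(
  targets="1 0.001 0.010 0 -0.095;1 0.0025 0.0195 0 -0.19;1 0.005 0.029 0 -0.285;1 0.0085 0.038 0 -0.38;1 0.013 0.047 0 -0.475;1 0.018 0.055 0 -0.57;1 0.0235 0.063 0 -0.66;1 0.0235 0.063 0 -0.66",
)

```text
clock: 4.45
tcp_pos: [0.5117, -0.2852, 0.1575]
orientation: [-3.063, -0.694, -0.008]
contact_force: [6.9, 2.5, -3.1]
grip_width: 0.0249
gripper_force: 49.8
```

```bash
python3 arc.py | head -2; python3 -c "
from h import *
ims=[save(n,n+'3.png') for n in('scene','top')]
cv2.imwrite('pics/s3c.png',np.hstack([cv2.resize(ims[0][150:270,140:260,::-1],(400,400)),cv2.resize(ims[1][180:290,300:410,::-1],(400,400))]))"
```

```text
0.10284452060005711 3.6180821898740305
tcp [ 0.5117 -0.2852  0.1575] t 4.45 j [ 0.65  0.43 -0.32  1.83  0.16  0.9  -0.87] w 0.024877932438566317 F [ 6.9  2.5 -3.1] | shift [-0.0022  0.0003  0.0005] spin -0.033 R [ 0.005  0.002 -1.   ]
```

View pics/s3c.png

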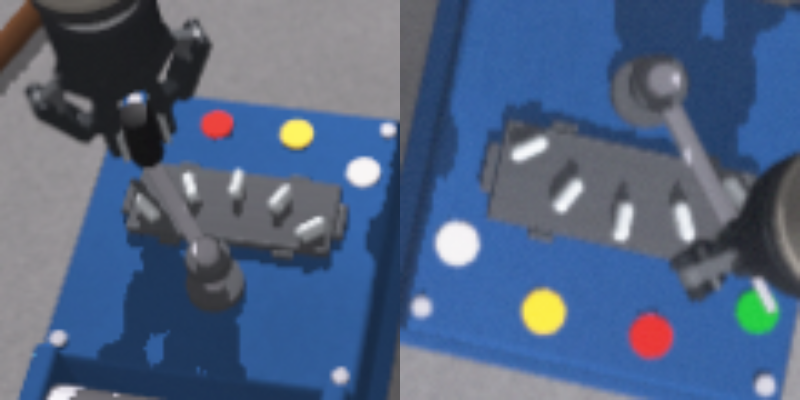

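The top crop shows the pointer tip about 18 crop px right of the green disc, which is the parallax expected from the raised lever. It's aligned, so lower it, then open.

Call:
play_rows(
  targets="1 0 0 0.007 0;1 0 0 0.014 0;1 0 0 0.019 0;1 0 0 0.023 0;1 0 0 0.023 0;1 0 0 0.023 0",
)

```text
clock: 5.05
tcp_pos: [0.5113, -0.2842, 0.1345]
orientation: [-3.065, -0.688, -0.006]
contact_force: [8.1, 2.1, -3.3]
grip_width: 0.0248
gripper_force: 50.0
```

```bash
python3 arc.py | head -2
```

```text
0.10278654221979107 3.607309033051675
tcp [ 0.5113 -0.2842  0.1345] t 5.05 j [ 0.64  0.46 -0.31  1.85  0.18  0.86 -0.88] w 0.024845599796472044 F [ 8.1  2.1 -3.3] | shift [-0.0021  0.0014 -0.0225] spin -0.037 R [ 0.004  0.001 -1.   ]
```

Call:
play_rows(
  targets="0.3 0 0 0 0;0 0 0 0 0;-0.5 0 0 0 0;-1 0 0 0 0;-1 0 0 0 0;-1 0 0 0 0;-1 0 0 0 0;-1 0 0 0 0",
)

```text
clock: 5.72
tcp_pos: [0.5088, -0.2856, 0.1343]
orientation: [-3.066, -0.687, 0.0]
contact_force: [0.9, -0.2, 0.0]
grip_width: 0.0853
gripper_force: 0.0
```

Call:
play_rows(
  targets="-1 0 0 -0.03 0;-1 0 0 -0.06 0;-1 0 0 -0.1 0;-1 0 0 -0.14 0;-1 -0.05 0 -0.16 0;-1 -0.09 0 -0.16 0;-1 -0.12 0 -0.16 0;-1 -0.12 0 -0.16 0",
)

```text
clock: 6.38
tcp_pos: [0.3929, -0.3418, 0.295]
orientation: [3.067, 0.67, -0.006]
contact_force: [0.6, -0.8, -1.3]
grip_width: 0.0852
gripper_force: 0.0
```

```bash
python3 -c "
from h import *
o=r.get_obs();print(o['clock'],o['tcp_pos'],o['contact_force'],o['grip_width'])
ims=[save(n,n+'4.png') for n in('scene','top')]
cv2.imwrite('pics/s4c.png',np.hstack([cv2.resize(ims[0][150:270,140:260,::-1],(400,400)),cv2.resize(ims[1][180:290,300:410,::-1],(400,400))]))
g=grip(3.62,.172);tip=PIN+.15*np.array([np.cos(3.62),np.sin(3.62)])
for z in(.111,.123):
  t=[*tip,z];a=pix('scene',t);b=pix('top',t);print(z,(a-[140,150])*3.333,(b-[300,180])*3.636+[400,0])
  g[2]=z+.061;print((pix('scene',g)-[140,150])*3.333)"
```

```text
6.3833 [ 0.39290858 -0.34179884  0.29495634] [ 0.58773138 -0.78101405 -1.30825487] 0.08523303111456239
0.111 [130.40832775 129.5341112 ] [764.9788835 311.7368761]
[138.47025737 126.30008053]
0.123 [127.48430736 121.04628089] [770.33776538 311.63288186]
[135.41075101 117.13958786]
```

View pics/s4c.png

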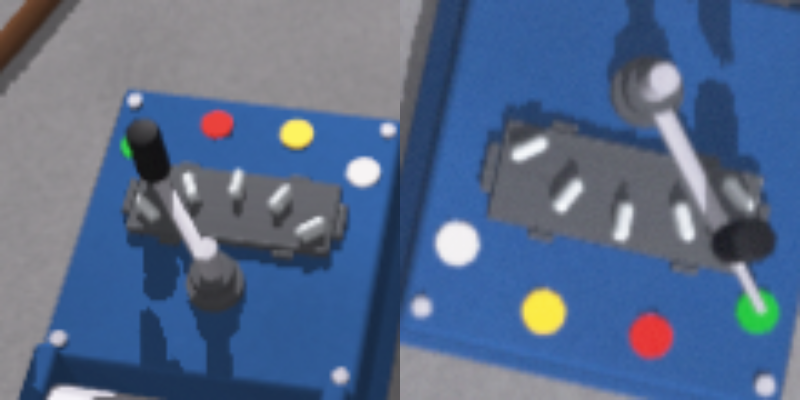

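The top crop shows the pointer tip at (762,309) over the green disc. In the scene crop the grip top is at (144,128), which matches the fully-down prediction. The gripper is clear, so I'll hand in.

```bash
python3 -c "
from bench import r
print(r.hand_in())"
```

```text
the job is handed in; nothing more can be done
None
```

The splitter's feed lever is down in the green notch and released, with the gripper clear; I handed the job in at about 6.5 s and never went near the red-gripped clamp lever, and hand-in returned no verdict.

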